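# Clip the lid of the muffin box shut

### The arm

A 7-joint arm with a two-finger parallel gripper is mounted at the origin on a cart in front of the work surface, level with it; the furniture and walls round the work are solid. World frame = base frame: x ahead of the robot, y to its left, z up, the work surface at z = 0. Lengths are in mm, angles in rad, forces in N, time in s.
With the tool pointing down it reaches from about 425 to 925 mm from the base axis. Payload 6.8 kg.
Tool frame: the origin (TCP) lies between the finger pads; the fingertips stand nose_length ahead of it and the grasp point (between the pads) lies 8 mm behind it (nose_length is the distance from the TCP to the fingertips, in mm); z points along the fingers, y is the line along which they close (so a half turn about z gives the same grasp; the last joint's range is limited). The gripper opens to 85 mm and grips with 20 to 120 N. Pads are 22 mm wide; open, the fingers measure 114 mm over their backs; the gripper's body (76 mm by 85 mm) begins 54 mm behind the grasp point. The pads swing forward as they close: fully open they stand 13 mm farther back than shut.
Start: joints at [-1.304, 0.477, 0.022, 1.555, -0.011, 1.109, -0.083], TCP at [247.106, 628.161, 242.308] pointing down, gripper open.
Joint ranges: [-2.96, 2.96], [-0.34, 2.1], [-1.41, 1.46], [0.24, 2.44], [-1.37, 4.51], [0.17, 1.92], [-2.96, 2.96]. Speed limits (rad/s): [2.39, 2.39, 3.14, 3.14, 3.14, 3.14, 3.14].

### API

Orientations are given as a 3x3 rotation matrix whose columns are the frame's x, y, z axes.
In Python, from cell import * gives the robot as it stands. The module is installed in compiled form; this text tells all that it offers.
- The arm moves only by the shell command python3 -m handwheel 'ROWS' [FORCE]. ROWS is text: rows parted by semicolons, each of 7 numbers parted by spaces: the shift along the tool's x, y, z scaled (see below), then the turn, a rotation vector about the tool's x, y, z scaled (see below), then the closure, from 0 (fully open) to 1 (shut). A call has 1 to 8 rows; each row shifts and turns the commanded pose from where the row before left it, along the tool's axes as they then stand; what a row does not reach is not made up. The controller multiplies each number of a shift by 300 mm and each number of a turn by 2 rad. A row lasts 1/8 s, in which the tool goes at most 62.5 mm and 10.7 degrees, less where a joint would pass 70% of its speed; a pose out of reach is approached as far as the arm can. A call with a number of a shift or a turn outside -1 to 1 is refused whole. A call with a gripper value outside its range is refused whole. The fingers move at their own pace and stop on an object; FORCE is the grip in N (left out, the last holds). Time passes only in rows, so rows that do not move let the fingers close. It gives the time, the measured TCP pose, the force, the opening and the grip force at its end, in the units of the state.
- get_state(): the state, without advancing time (a new reading comes with each control period).
- camera(name): name is "side" or "top" or "wrist"; returns a dict with "img" (400x640x3 uint8, red, green, blue), "fx", "fy", "cx", "cy" (pixels), "T" (4x4, takes a point from camera to world coordinates). Camera axes: x right, y down, z forward; pixel columns grow to the right and rows downward; lengths in mm; the calibration is good to about 2 mm. The wrist camera is an equidistant fisheye: a pixel r from the principal point sees the ray r / f radians off the axis. A picture is of the moment at which its call begins. There is no depth.
- sign_off(): hands the job in; it is judged then, once.
Trained networks look in the newest picture that a camera, given by its name, has taken for a name from the list of things; names that differ only in an ending like _2 or _b are one class to them, and where a whole thing is asked for, a point or a joint stands for the part that bears it (a point fixed in the world has none). Each returns a list of dicts, best first, with "score" (0 to 1); they miss things now and then, are a little off and sometimes report something else, mostly with a low value. They report only what shows in the picture. A call takes as long as a camera call.
- search_frame(label, camera): "point" ([column, row] as shares, 0 to 1, of the picture: columns of its width, rows of its height, amid what is visible of it).
- cut_out(label, camera): "mask" (400x640 bool, what is visible of it) and "point" ([column, row] as shares, 0 to 1, of the picture: columns of its width, rows of its height, amid what is visible of it).
The state is a dict: "time": time; "q": joint angles; "joint_velocities": joint speeds; "joint_efforts": joint torques, N m; "tool_pos": TCP position; "tool_rot": TCP orientation; "contact_force": force on the tool from outside, world axes, zero at the start; "wrist_torque": the same for the moment, N m; "gripper_width": finger opening in mm; "grasp_force": force on a finger pad.
Only numpy, scipy, OpenCV 4.12 (cv2) and the standard library are available. Lean on these libraries where they do the work, as an engineer would, in place of code of your own. Each camera call takes 0.05 s, during which the arm holds its last target. There are 200 camera calls.

### The job

The lid is already on the glass box of muffins; seal it by folding its four clips down, two on each long side, one after another, each until it snaps under its glass rib and lies flat against the box wall. Leave the box standing about where it is and do not disturb the mug and the other things around it.

Things in the scene. Friction and masses are not known exactly. Their poses are not given: they have to be found in the camera images.
- container: rectangular glass food box, walls 150 mm long along its x (which points away from the robot) and 100 mm wide along its y, with a grey silicone boot at the foot and an off-white lid pressed on; about 1.4 kg, loose on the range top: pressed in at one clip it turns a little from about 7 N, pushed in the middle it slides from about 13 N. Origin at the centre of its underside, z up.
- lid_top (a point): centre of the lid's flat top, 83.5 mm above the box's underside (a low ridge on it rises 2 mm more). A microwave oven hangs over the back of the range: its front stands 0.58 m ahead of the robot's base, its underside 0.51 m above the range top.
- clip_left_near (a joint): hinge of the clip nearer the robot on the box's +y side, rad: 0 = hanging straight down flat against the wall, snapped shut; 1.57 = level; up to 2.7 = raised. Let go unsnapped it springs back up to its rest (1.1 to 2.0, its own for each clip). At about 0.2 its catch bar meets the glass rib, near 0.1 it passes over it (3 to 6 N pressed in at the lip), then springs to 0 and stays.
- clip_left_far (a joint): same for the clip farther from the robot on the box's +y side
- clip_right_near (a joint): same for the clip nearer the robot on the box's -y side
- clip_right_far (a joint): same for the clip farther from the robot on the box's -y side
- clip_left_near_hinge (a point): middle of that clip's hinge line, which runs along the box's x: at x -36 mm, y +53.5 mm, z 80 mm in the box's frame; its axes are the box's. Each clip is an off-white plastic flap 50 mm wide, 3 mm thick, 34 mm long from hinge to tip; shut, its outer face stands 5.8 mm out from the hinge line and the thumb lip at its tip 8.8 mm out.
- clip_left_far_hinge (a point): middle of that clip's hinge line, which runs along the box's x: at x +36 mm, y +53.5 mm, z 80 mm in the box's frame; its axes are the box's.
- clip_right_near_hinge (a point): middle of that clip's hinge line, which runs along the box's x: at x -36 mm, y -53.5 mm, z 80 mm in the box's frame; its axes are the box's.
- clip_right_far_hinge (a point): middle of that clip's hinge line, which runs along the box's x: at x +36 mm, y -53.5 mm, z 80 mm in the box's frame; its axes are the box's.
- clip_left_near_lip (a point): centre of the rounded thumb lip (5 mm thick) along the tip of that clip, 33 mm from its hinge; moves with the clip
- clip_left_far_lip (a point): same for its clip
- clip_right_near_lip (a point): same for its clip
- clip_right_far_lip (a point): same for its clip
- mug: white mug 86 mm wide, 122 mm with its handle (on its own -y side), 96 mm high, standing on the other half of the range, a bystander; origin under the middle of its outline
- serving_spoon: steel serving spoon 258 mm long lying flat farther back, a bystander
- pepper_grinder: grinder 54 mm wide, 136 mm high at the back, a bystander
- salt_grinder: grinder 54 mm wide, 136 mm high at the back, a bystander
- egg_timer: round kitchen timer 66 mm wide, 60 mm high at the back, a bystander

How it is judged:
By the outcome, as a careful person would: the job done as asked, in the order asked, and still so for the second after the job is handed in, with the robot touching nothing.
It also fails if it takes over 58 s, if anything falls off the work surface, if the arm or the gripper's body presses on something with over 40 N, if the wrist force passes 120 N, or if a joint passes its speed limit or range.

## Working session

There is one attempt and no reset: what is moved stays moved. The work goes in short steps, Python scripts to look and compute and a shell command to move; the robot and the scene stay as the last step left them, time stands still between calls to the robot, and variables do not carry over. Pictures are saved under pics/ and viewed, at most 10 in all, crops included, and the job is handed in when it is done.

```bash
mkdir -p pics; ls
cat > h.py <<'E'
from cell import *
import numpy as np, cv2
def ray(c,px):
    u=(px[0]-c['cx'])/c['fx'];v=(px[1]-c['cy'])/c['fy']
    d=np.array([u,v,1.]);d/=np.linalg.norm(d)
    T=np.array(c['T']);return T[:3,3],T[:3,:3]@d
def atz(c,px,z):
    o,d=ray(c,px);return o+d*(z-o[2])/d[2]
def proj(c,P):
    T=np.array(c['T']);p=T[:3,:3].T@(np.array(P,float)-T[:3,3])
    return np.array([c['cx']+c['fx']*p[0]/p[2],c['cy']+c['fy']*p[1]/p[2]])
E
python3 - <<'E'
from h import *
s=get_state();print({k:np.round(v,3).tolist() for k,v in s.items()})
for n in('top','side'):
    c=camera(n);cv2.imwrite(f'pics/{n}0.png',c['img'][:,:,::-1])
    print(n,c['fx'],c['cx'],c['cy'],np.round(c['T'],3).tolist())
    for l in ['container','lid_top','clip_left_near_lip','clip_left_far_lip','clip_right_near_lip','clip_right_far_lip','mug']:
        r=search_frame(l,n)
        print(l,[(round(x['score'],2),(np.array(x['point'])*[640,400]).round(1).tolist()) for x in r][:4])
E
```

```text
pics
{'time': 0.0, 'q': [-1.304, 0.478, 0.022, 1.556, -0.011, 1.109, -0.083], 'joint_velocities': [0.0, 0.001, 0.0, -0.001, 0.001, -0.0, -0.001], 'joint_efforts': [-0.001, -59.645, 1.608, -28.119, 0.012, 0.009, 0.0], 'tool_pos': [246.943, 627.607, 241.341], 'tool_rot': [[-0.931, 0.366, -0.001], [0.366, 0.931, -0.002], [-0.0, -0.002, -1.0]], 'contact_force': [-0.739, 0.43, 0.109], 'wrist_torque': [0.002, -0.002, 0.018], 'grasp_force': 0.0, 'gripper_width': 85.287}
top 452.90780833127326 322.0727449097243 204.27840072853564 [[-0.001, -0.988, 0.152, 439.46], [-1.0, 0.002, 0.005, 0.096], [-0.005, -0.152, -0.988, 1188.491], [0.0, 0.0, 0.0, 1.0]]
container [(0.55, [258.1, 265.4])]
lid_top [(0.87, [256.2, 269.7])]
clip_left_near_lip [(0.6, [229.3, 286.6])]
clip_left_far_lip [(0.67, [225.3, 257.4])]
clip_right_near_lip [(0.89, [285.5, 277.5]), (0.54, [284.1, 277.3]), (0.51, [224.1, 257.7])]
clip_right_far_lip [(0.89, [282.8, 249.2]), (0.65, [230.2, 287.1])]
mug [(0.79, [372.5, 273.5])]
side 375.00613442006926 319.0587723187796 196.46608159024862 [[0.712, -0.351, 0.608, -4.496], [-0.702, -0.364, 0.612, -643.842], [0.006, -0.863, -0.506, 603.023], [0.0, 0.0, 0.0, 1.0]]
container [(0.83, [231.1, 202.4])]
lid_top [(0.6, [230.3, 202.6])]
clip_left_near_lip [(0.66, [205.0, 189.3])]
clip_left_far_lip [(0.55, [224.6, 178.4])]
clip_right_near_lip [(0.56, [300.3, 247.7])]
clip_right_far_lip [(0.68, [264.0, 195.2])]
mug [(0.66, [298.1, 248.2])]
```

Run:
```python
from h import *
c=camera('top');a=c['img'][200:330,180:420,::-1];a=cv2.resize(a,None,fx=3.3,fy=3.3,interpolation=cv2.INTER_CUBIC);cv2.imwrite('pics/t1.png',a)
for p in [(256.2,269.7)]:print(atz(c,p,83.5))
for p in [(229.3,286.6),(225.3,257.4),(285.5,277.5),(282.8,249.2)]:print(atz(c,p,95))
print('mug',atz(c,(372.5,273.5),60))
for n in ('container','lid_top'):
  m=cut_out(n,'top')
  if m:
    cs,_=cv2.findContours(m[0]['mask'].astype(np.uint8),0,1);k=max(cs,key=cv2.contourArea)[:,0]
    W=np.array([atz(c,p,83.5)[:2] for p in k],np.float32);print(n,cv2.minAreaRect(W))
m=cut_out('mug','top')[0]['mask'];ys,xs=np.where(m);print(xs.min(),xs.max(),ys.min(),ys.max())
```

```text
[449.31845857 165.33751741  83.5       ]
[409.5013426  226.83510925  95.        ]
[478.55580942 238.51777946  95.        ]
[430.71788006  93.30930482  95.        ]
[497.9787642  100.55385093  95.        ]
mug [ 439.90870641 -117.8565366    60.        ]
container ((457.153076171875, 167.12252807617188), (151.7775115966797, 177.287109375), 7.93782901763916)
lid_top ((455.6343078613281, 166.70614624023438), (153.38160705566406, 177.08938598632812), 6.836873531341553)
355 402 252 287
```

View pics/t1.png

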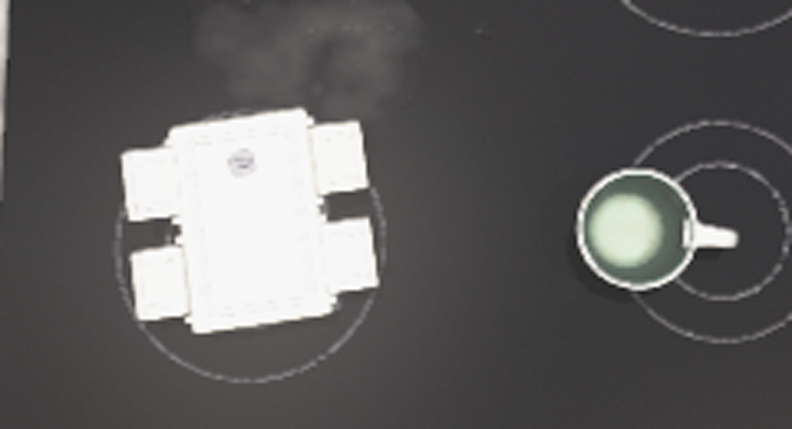

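View pics/side0.png

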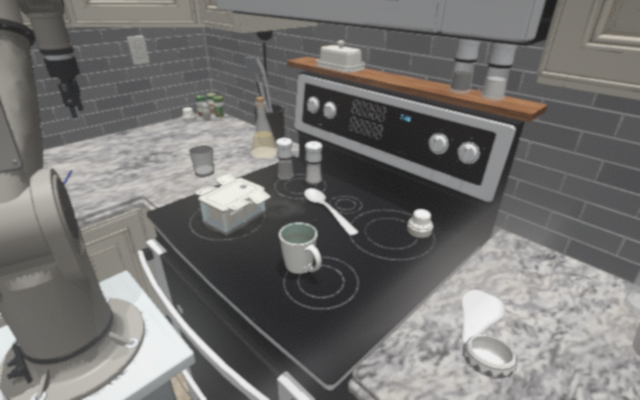

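```bash
python3 -m handwheel '0 0 0 0 0 -0.09 1;0 0 0 0 0 -0.09 1;0 0 0 0 0 -0.07 1;0 0 0 0 0 0 1;0 0 0 0 0 0 1' 30
python3 - <<'E'
import cell;print([k for k in dir(cell) if k[0]!='_'])
print(getattr(cell,'nose_length',None))
from h import *
s=get_state();print(s['time'],s['tool_pos'],np.round(s['tool_rot'],3).tolist())
c=camera('wrist');cv2.imwrite('pics/w0.png',c['img'][:,:,::-1]);print(c['fx'],np.round(c['T'],2).tolist())
E
```

```text
time: 1.62
tool_pos: [247.2, 628.1, 242.3]
tool_rot: [[-0.993, -0.122, 0.0], [-0.122, 0.993, 0.0], [-0.0, 0.0, -1.0]]
contact_force: [-0.6, 0.2, -0.0]
gripper_width: 0.0
grasp_force: 0.0
['PlanningError', 'camera', 'cut_out', 'get_state', 'nose_length', 'search_frame', 'sign_off']
11.0
1.625 [247.18649772 628.14448547 242.31121887] [[-0.993, -0.122, 0.0], [-0.122, 0.993, 0.0], [-0.0, 0.0, -1.0]]
309.70691628693146 [[-0.12, 0.95, 0.29, 173.35], [0.99, 0.12, 0.04, 618.81], [0.0, 0.3, -0.95, 373.62], [0.0, 0.0, 0.0, 1.0]]
```

View pics/w0.png

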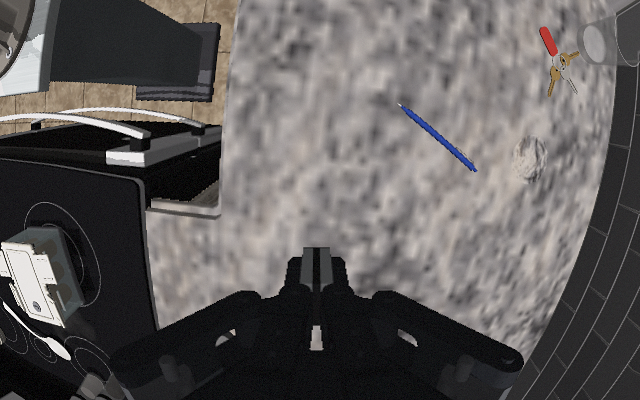

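```bash
python3 -m handwheel '-.054 -.176 .02 0 0 0 1;-.054 -.176 .02 0 0 0 1;-.054 -.176 .02 0 0 0 1;-.054 -.176 .02 0 0 0 1;-.054 -.176 .02 0 0 0 1;-.054 -.176 .02 0 0 0 1;-.054 -.176 .02 0 0 0 1;0 0 0 0 0 0.087 1' ;  python3 -m handwheel '0 0 0 0 0 0.087 1;0 0 0 0 0 0.087 1;0 0 0 0 0 0.087 1;0 0 0 0 0 0.087 1;0 0 0 0 0 0.087 1;0 0 0 0 0 0.087 1;0 0 0 0 0 0.087 1;0 0 0 0 0 0.085 1'
python3 - <<'E'
from h import *
c=camera('wrist');cv2.imwrite('pics/w1.png',c['img'][:,:,::-1]);print(np.round(c['T'],2).tolist(),get_state()['q'])
E
```

```text
time: 2.68
tool_pos: [407.6, 270.6, 200.1]
tool_rot: [[-0.998, 0.062, 0.0], [0.062, 0.998, -0.002], [-0.0, -0.002, -1.0]]
contact_force: [-0.9, 0.7, 0.2]
gripper_width: -0.1
grasp_force: 0.0
time: 3.68
tool_pos: [405.8, 275.8, 200.5]
tool_rot: [[-0.126, 0.992, 0.0], [0.992, 0.126, 0.0], [0.0, 0.0, -1.0]]
contact_force: [0.0, 0.1, -0.3]
gripper_width: -0.3
grasp_force: 0.0
[[0.99, 0.12, 0.04, 397.65], [0.13, -0.95, -0.29, 350.95], [0.0, 0.3, -0.96, 331.87], [0.0, 0.0, 0.0, 1.0]] [-0.95494819  0.22391129  0.26676625  2.04573374 -0.0761853   0.88062492
 -0.52550096]
```

View pics/w1.png

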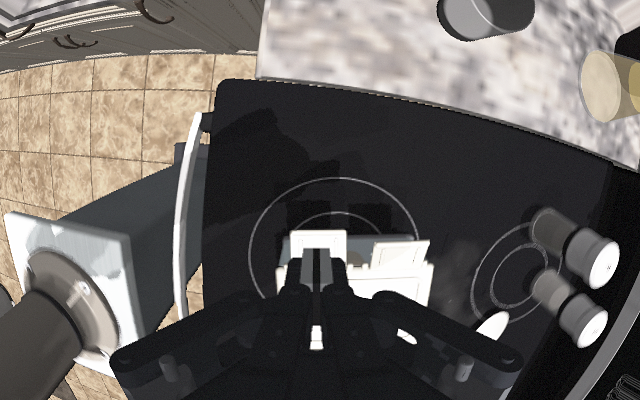

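```bash
cat >> h.py <<'E'
C=np.array([455.6,167.,0.]);YAW=np.deg2rad(7.4)
def b2w(p,C=C,yaw=YAW):
    c,s=np.cos(yaw),np.sin(yaw);return C+np.array([[c,-s,0],[s,c,0],[0,0,1]])@np.array(p,float)
def clip(x,sg,th,l=34,off=4.3): # point on flap
    return b2w([x,sg*(53.5+l*np.sin(th)+off*np.cos(th)),80-l*np.cos(th)+off*np.sin(th)])
def fish(c,P):
    T=np.array(c['T']);p=T[:3,:3].T@(np.array(P)-T[:3,3]);r=np.hypot(p[0],p[1]);a=np.arctan2(r,p[2])
    return np.array([c['cx']+c['fx']*a*p[0]/r,c['cy']+c['fx']*a*p[1]/r])
E
python3 - <<'E'
from h import *
c=camera('wrist');t=camera('top')
for th in (1.1,1.3,1.5,1.7,1.9):
    print(th,'near',fish(c,clip(-61,1,th)).round(),fish(c,clip(-11,1,th)).round(),'far',fish(c,clip(11,1,th)).round(),fish(c,clip(61,1,th)).round(),'top',[((proj(t,clip(x,sg,th))-[180,200])*3.3).round() .tolist() for x,sg in((-61,1),(61,1),(-61,-1),(61,-1))])
print('lidcorner', fish(c,b2w([75,50,83])).round(),[((proj(t,b2w([x,y,83]))-[180,200])*3.3).round().tolist() for x in(-77,77) for y in(-52,52)])
for l in ['clip_left_near_lip','clip_left_far_lip']:
    print(l,[(round(x['score'],2),(np.array(x['point'])*[640,400]).round(1).tolist()) for x in search_frame(l,'wrist')][:3])
a=c['img'][200:350,240:460,::-1];cv2.imwrite('pics/w1c.png',cv2.resize(a,None,fx=3.5,fy=3.5,interpolation=cv2.INTER_CUBIC))
E
```

```text
1.1 near [287. 229.] [341. 228.] far [365. 228.] [417. 227.] top [[146.0, 320.0], [130.0, 155.0], [377.0, 289.0], [357.0, 125.0]]
1.3 near [286. 230.] [342. 229.] far [366. 229.] [419. 228.] top [[141.0, 321.0], [125.0, 155.0], [379.0, 289.0], [359.0, 124.0]]
1.5 near [285. 232.] [343. 232.] far [367. 231.] [421. 230.] top [[139.0, 321.0], [123.0, 154.0], [378.0, 289.0], [358.0, 123.0]]
1.7 near [285. 236.] [343. 236.] far [369. 235.] [423. 234.] top [[138.0, 321.0], [122.0, 154.0], [376.0, 290.0], [356.0, 123.0]]
1.9 near [284. 242.] [344. 242.] far [370. 241.] [425. 239.] top [[140.0, 322.0], [123.0, 153.0], [372.0, 291.0], [352.0, 123.0]]
lidcorner [430. 267.] [[332.0, 318.0], [190.0, 337.0], [308.0, 108.0], [168.0, 127.0]]
clip_left_near_lip [(0.92, [319.6, 242.4])]
clip_left_far_lip [(0.67, [399.9, 252.7])]
```

View pics/w1c.png

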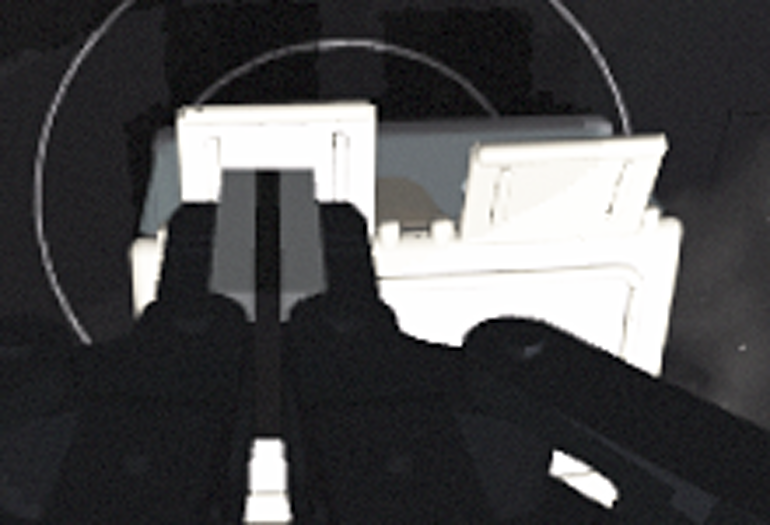

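```bash
python3 -m handwheel '-.029 .0795 .094 0 0 0 1;-.029 .0795 .094 0 0 0 1;-.029 .0795 .094 0 0 0 1;0 0 0 0 0 0 1'; python3 -m handwheel '0 0 .026 0 0 0 1;0 0 .026 0 0 0 1;0 0 .026 0 0 0 1;0 0 .026 0 0 0 1'
```

```text
time: 4.42
tool_pos: [480.5, 257.7, 113.8]
tool_rot: [[-0.133, 0.991, -0.002], [0.991, 0.133, -0.003], [-0.002, -0.003, -1.0]]
contact_force: [-0.4, 0.4, 0.3]
gripper_width: -0.0
grasp_force: 0.0
time: 4.92
tool_pos: [479.9, 259.6, 84.3]
tool_rot: [[-0.134, 0.991, 0.0], [0.991, 0.134, 0.0], [0.0, 0.0, -1.0]]
contact_force: [0.8, 0.1, 0.4]
gripper_width: -0.0
grasp_force: 0.2
```

```bash
python3 -m handwheel '0 0 .026 0 0 0 1;0 0 .026 0 0 0 1;0 0 .026 0 0 0 1;0 0 .026 0 0 0 1'; python3 -m handwheel '-.01 0 0 0 0 0 1;-.01 0 0 0 0 0 1;0 0 0 0 0 0 1';python3 - <<'E'
from h import *
c=camera('wrist');a=c['img'][180:330,240:460,::-1];cv2.imwrite('pics/w2c.png',cv2.resize(a,None,fx=3.5,fy=3.5,interpolation=cv2.INTER_CUBIC))
E
```

```text
time: 5.42
tool_pos: [480.2, 259.4, 52.7]
tool_rot: [[-0.134, 0.991, -0.0], [0.991, 0.134, 0.0], [0.0, -0.0, -1.0]]
contact_force: [-0.1, -0.5, -0.2]
gripper_width: 0.0
grasp_force: 0.2
time: 5.8
tool_pos: [481.2, 253.0, 53.5]
tool_rot: [[-0.133, 0.991, 0.0], [0.991, 0.133, 0.0], [0.0, 0.0, -1.0]]
contact_force: [-0.6, 0.1, 0.9]
gripper_width: -0.1
grasp_force: 0.2
```

View pics/w2c.png

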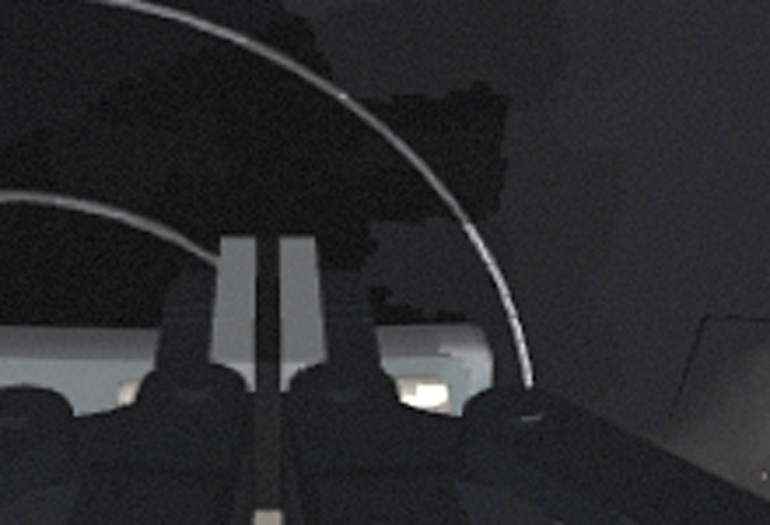

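```bash
python3 -m handwheel '-.004 0 0 0 0 0 1;-.004 0 0 0 0 0 1';python3 -m handwheel '-.004 0 0 0 0 0 1;-.004 0 0 0 0 0 1';python3 -m handwheel '-.004 0 0 0 0 0 1;0 0 0 0 0 0 1'
```

```text
time: 6.1
tool_pos: [481.3, 252.0, 53.5]
tool_rot: [[-0.134, 0.991, 0.001], [0.991, 0.134, 0.001], [0.001, 0.001, -1.0]]
contact_force: [-0.9, 4.0, -2.1]
gripper_width: 0.2
grasp_force: 2.3
time: 6.35
tool_pos: [481.5, 250.4, 53.4]
tool_rot: [[-0.135, 0.991, 0.0], [0.991, 0.135, 0.002], [0.002, 0.001, -1.0]]
contact_force: [-1.3, 4.6, -3.1]
gripper_width: 0.1
grasp_force: 2.8
time: 6.6
tool_pos: [481.7, 247.3, 53.3]
tool_rot: [[-0.134, 0.991, -0.0], [0.991, 0.134, -0.0], [-0.0, -0.0, -1.0]]
contact_force: [-0.1, 0.4, -0.2]
gripper_width: 0.1
grasp_force: 0.6
```

```bash
python3 -m handwheel '.02 0 0 0 0 0 1;.02 0 -.1 0 0 0 1;0 0 -.1 0 0 0 1;0 -.11 0 0 0 0 1;0 -.11 0 0 0 0 1;0 0 0 0 0 0 1'
python3 - <<'E'
from h import *
c=camera('wrist');a=c['img'][180:330,240:460,::-1];cv2.imwrite('pics/w3c.png',cv2.resize(a,None,fx=3.5,fy=3.5,interpolation=cv2.INTER_CUBIC))
E
```

```text
time: 7.35
tool_pos: [412.4, 249.9, 113.1]
tool_rot: [[-0.135, 0.991, -0.002], [0.991, 0.135, -0.001], [-0.001, -0.002, -1.0]]
contact_force: [0.9, 0.4, 1.2]
gripper_width: 0.1
grasp_force: 0.0
```

View pics/w3c.png

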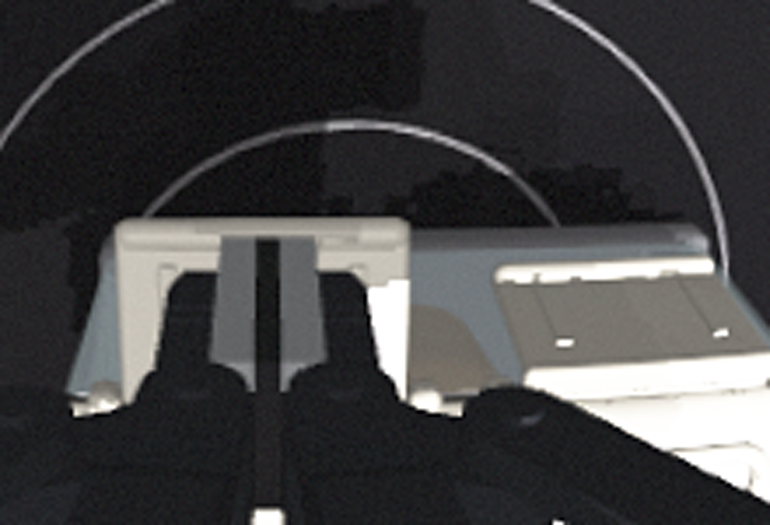

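```bash
python3 -m handwheel '0 0 .026 0 0 0 1;0 0 .026 0 0 0 1;0 0 .025 0 0 0 1;0 0 .025 0 0 0 1;0 0 .025 0 0 0 1;0 0 .025 0 0 0 1;0 0 .025 0 0 0 1;0 0 .025 0 0 0 1'; python3 -m handwheel '-.01 0 0 0 0 0 1;-.01 0 0 0 0 0 1;-.004 0 0 0 0 0 1;-.004 0 0 0 0 0 1';python3 -m handwheel '-.004 0 0 0 0 0 1;-.004 0 0 0 0 0 1';python3 -m handwheel '-.004 0 0 0 0 0 1;0 0 0 0 0 0 1'
```

```text
time: 8.4
tool_pos: [414.7, 250.6, 52.2]
tool_rot: [[-0.134, 0.991, 0.0], [0.991, 0.134, 0.0], [0.0, 0.0, -1.0]]
contact_force: [0.2, 1.4, 0.1]
gripper_width: -0.0
grasp_force: 0.1
time: 8.9
tool_pos: [416.0, 242.6, 53.0]
tool_rot: [[-0.134, 0.991, 0.001], [0.991, 0.134, 0.001], [0.001, 0.001, -1.0]]
contact_force: [-0.7, 3.4, -1.5]
gripper_width: 0.0
grasp_force: 1.7
time: 9.15
tool_pos: [416.2, 241.4, 52.9]
tool_rot: [[-0.135, 0.991, 0.001], [0.991, 0.135, 0.002], [0.002, 0.001, -1.0]]
contact_force: [-0.9, 6.0, -2.2]
gripper_width: 0.0
grasp_force: 2.8
time: 9.4
tool_pos: [416.3, 239.1, 52.8]
tool_rot: [[-0.134, 0.991, 0.0], [0.991, 0.134, 0.0], [0.0, 0.0, -1.0]]
contact_force: [0.4, 1.8, -0.7]
gripper_width: 0.2
grasp_force: 0.8
```

```bash
python3 -m handwheel '-.003 0 0 0 0 0 1;0 0 0 0 0 0 1;.024 0 0 0 0 0 1;.02 0 -.1 0 0 0 1;0 0 -.13 0 0 0 1;0 0 -.13 0 0 0 1'; python3 -m handwheel '-.147 .0265 0 0 0 0 1;-.147 .0265 0 0 0 0 1;-.147 .0265 0 0 0 0 1;-.147 .0265 0 0 0 0 1;0 0 0 0 0 0 1'
python3 - <<'E'
from h import *
o=[]
for n,(r,q) in {'side':((165,245),(190,280)),'wrist':((180,330),(240,460))}.items():
    a=camera(n)['img'][r[0]:r[1],q[0]:q[1],::-1];k=780/a.shape[1]*.7
    o.append(cv2.resize(a,(540,int(a.shape[0]*540/a.shape[1])) if n=='wrist' else (540,230),interpolation=cv2.INTER_CUBIC))
o=np.vstack(o);print(o.shape);cv2.imwrite('pics/m1.png',o[:600])
E
```

```text
time: 10.15
tool_pos: [414.4, 250.9, 161.7]
tool_rot: [[-0.134, 0.991, -0.0], [0.991, 0.134, -0.001], [-0.001, -0.001, -1.0]]
contact_force: [1.2, 0.2, -0.9]
gripper_width: -0.3
grasp_force: 0.0
time: 10.78
tool_pos: [470.4, 76.8, 160.9]
tool_rot: [[-0.127, 0.992, 0.0], [0.992, 0.127, -0.001], [-0.001, 0.0, -1.0]]
contact_force: [-0.5, 0.6, -0.4]
gripper_width: -0.1
grasp_force: 0.0
(598, 540, 3)
```

View pics/m1.png

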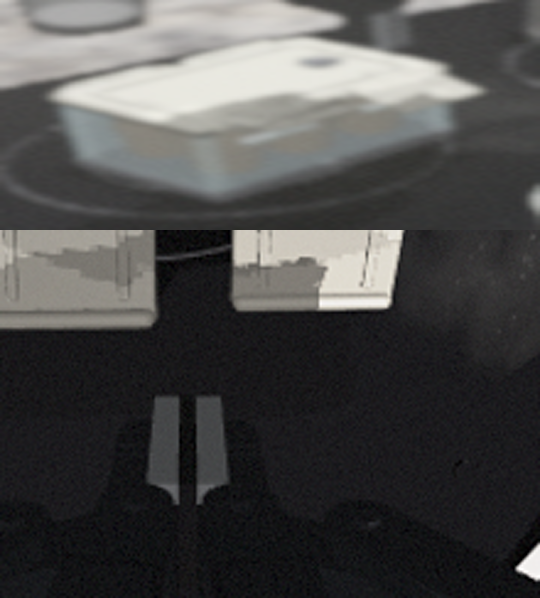

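Run:
```python
from h import *
c=camera('wrist');d=np.array([3,1,0])
for th in (1.1,1.3,1.5,1.7,1.9,2.0):
    print(th,'near',fish(c,clip(-61,-1,th)+d).round(),fish(c,clip(-11,-1,th)+d).round(),'far',fish(c,clip(11,-1,th)+d).round(),fish(c,clip(61,-1,th)+d).round())
```

```text
1.1 near [236. 209.] [300. 210.] far [329. 210.] [393. 210.]
1.3 near [234. 214.] [300. 215.] far [329. 215.] [395. 215.]
1.5 near [232. 218.] [299. 218.] far [330. 218.] [397. 218.]
1.7 near [229. 219.] [299. 220.] far [330. 220.] [400. 220.]
1.9 near [227. 219.] [298. 220.] far [331. 220.] [402. 220.]
2.0 near [225. 218.] [298. 219.] far [331. 219.] [404. 219.]
```

```bash
python3 -m handwheel '.007 -.0525 .078 0 0 0 1;.007 -.0525 .078 0 0 0 1;0 0 0 0 0 0 1;0 0 .026 0 0 0 1;0 0 .026 0 0 0 1;0 0 .026 0 0 0 1;0 0 .026 0 0 0 1'; python3 -m handwheel '0 0 .025 0 0 0 1;0 0 .025 0 0 0 1;0 0 .025 0 0 0 1;0 0 .025 0 0 0 1;0 0 0 0 0 0 1'
```

```text
time: 11.8
tool_pos: [438.3, 80.2, 82.3]
tool_rot: [[-0.133, 0.991, 0.0], [0.991, 0.133, 0.0], [0.0, 0.0, -1.0]]
contact_force: [-0.2, -0.1, -0.0]
gripper_width: 0.2
grasp_force: 0.2
time: 12.42
tool_pos: [437.6, 79.9, 52.1]
tool_rot: [[-0.133, 0.991, -0.001], [0.991, 0.133, -0.001], [-0.0, -0.001, -1.0]]
contact_force: [-0.7, -0.6, 0.2]
gripper_width: -0.1
grasp_force: 0.3
```

```bash
python3 -m handwheel '.01 0 0 0 0 0 1;.004 0 0 0 0 0 1;.004 0 0 0 0 0 1';python3 -m handwheel '.004 0 0 0 0 0 1;.004 0 0 0 0 0 1';python3 -m handwheel '.004 0 0 0 0 0 1;0 0 0 0 0 0 1'
```

```text
time: 12.8
tool_pos: [437.4, 85.4, 52.8]
tool_rot: [[-0.134, 0.991, 0.0], [0.991, 0.134, -0.0], [-0.0, 0.0, -1.0]]
contact_force: [0.7, -3.4, -1.2]
gripper_width: -0.3
grasp_force: 1.8
time: 13.05
tool_pos: [436.8, 86.7, 52.6]
tool_rot: [[-0.132, 0.991, -0.0], [0.991, 0.132, -0.001], [-0.001, -0.0, -1.0]]
contact_force: [1.9, -6.0, -2.5]
gripper_width: -0.0
grasp_force: 3.1
time: 13.3
tool_pos: [436.5, 87.9, 52.5]
tool_rot: [[-0.132, 0.991, -0.001], [0.991, 0.132, -0.001], [-0.001, -0.001, -1.0]]
contact_force: [0.3, -5.4, -2.9]
gripper_width: -0.4
grasp_force: 2.7
```

```bash
python3 -m handwheel '.003 0 0 0 0 0 1;0 0 0 0 0 0 1';python3 -m handwheel '.003 0 0 0 0 0 1;0 0 0 0 0 0 1'
```

```text
time: 13.55
tool_pos: [436.5, 90.1, 52.7]
tool_rot: [[-0.134, 0.991, -0.0], [0.991, 0.134, 0.0], [0.0, -0.0, -1.0]]
contact_force: [0.4, -1.9, -0.3]
gripper_width: 0.1
grasp_force: 0.7
time: 13.8
tool_pos: [436.7, 91.5, 52.8]
tool_rot: [[-0.134, 0.991, 0.0], [0.991, 0.134, 0.001], [0.001, 0.0, -1.0]]
contact_force: [-0.5, -0.8, -0.2]
gripper_width: 0.2
grasp_force: 0.1
```

```bash
python3 -m handwheel '-.025 0 0 0 0 0 1;-.02 0 -.1 0 0 0 1;0 0 -.1 0 0 0 1;0 .112 0 0 0 0 1;0 .112 0 0 0 0 1;0 0 0 0 0 0 1'; python3 -m handwheel '0 0 .026 0 0 0 1;0 0 .026 0 0 0 1;0 0 .025 0 0 0 1;0 0 .025 0 0 0 1;0 0 .025 0 0 0 1;0 0 .025 0 0 0 1;0 0 .025 0 0 0 1;0 0 .025 0 0 0 1'
```

```text
time: 14.55
tool_pos: [507.6, 86.6, 113.1]
tool_rot: [[-0.133, 0.991, 0.003], [0.991, 0.133, 0.0], [-0.0, 0.003, -1.0]]
contact_force: [-0.5, 0.0, -0.4]
gripper_width: -0.1
grasp_force: 0.0
time: 15.55
tool_pos: [505.0, 86.4, 51.6]
tool_rot: [[-0.134, 0.991, 0.0], [0.991, 0.134, -0.0], [-0.0, -0.0, -1.0]]
contact_force: [-0.4, -0.1, 0.3]
gripper_width: -0.6
grasp_force: 0.1
```

```bash
python3 -m handwheel '.01 0 0 0 0 0 1;.01 0 0 0 0 0 1;.004 0 0 0 0 0 1';python3 -m handwheel '.004 0 0 0 0 0 1;.004 0 0 0 0 0 1';python3 -m handwheel '.004 0 0 0 0 0 1;0 0 0 0 0 0 1'
```

```text
time: 15.92
tool_pos: [504.1, 94.1, 52.3]
tool_rot: [[-0.134, 0.991, 0.0], [0.991, 0.134, 0.0], [0.0, 0.0, -1.0]]
contact_force: [0.7, -1.2, -0.0]
gripper_width: 0.2
grasp_force: 0.2
time: 16.18
tool_pos: [503.9, 95.3, 52.2]
tool_rot: [[-0.133, 0.991, 0.001], [0.991, 0.133, -0.001], [-0.001, 0.0, -1.0]]
contact_force: [1.9, -4.0, -1.8]
gripper_width: 0.2
grasp_force: 2.1
time: 16.42
tool_pos: [503.7, 95.9, 52.0]
tool_rot: [[-0.132, 0.991, 0.0], [0.991, 0.132, -0.001], [-0.001, 0.0, -1.0]]
contact_force: [1.5, -4.2, -2.6]
gripper_width: 0.2
grasp_force: 2.4
```

```bash
python3 -m handwheel '.004 0 0 0 0 0 1;0 0 0 0 0 0 1';python3 -m handwheel '.003 0 0 0 0 0 1;0 0 0 0 0 0 1'
```

```text
time: 16.68
tool_pos: [503.3, 97.0, 51.9]
tool_rot: [[-0.132, 0.991, -0.0], [0.991, 0.132, -0.001], [-0.001, -0.0, -1.0]]
contact_force: [1.0, -5.8, -2.7]
gripper_width: -0.4
grasp_force: 2.6
time: 16.92
tool_pos: [503.1, 99.5, 52.0]
tool_rot: [[-0.134, 0.991, -0.0], [0.991, 0.134, 0.0], [0.0, -0.0, -1.0]]
contact_force: [0.4, -1.8, -0.5]
gripper_width: 0.0
grasp_force: 0.6
```

```bash
python3 -m handwheel '.003 0 0 0 0 0 1;0 0 0 0 0 0 1;-.04 0 0 0 0 0 1;-.02 0 -.15 0 0 0 1;0 0 -.2 0 0 0 1;0 0 -.2 0 0 0 1;0 0 -.1 0 0 0 1'; python3 -m handwheel '.2 0 0 0 0 0 1;.2 0 0 0 0 0 1;.2 0 0 0 0 0 1;.2 0 0 0 0 0 1;.2 0 0 0 0 0 1;.2 0 0 0 0 0 1;0 0 0 0 0 0 1;0 0 0 0 0 0 1'
python3 - <<'E'
from h import *
o=[]
for n,(r,q) in {'side':((150,250),(170,320)),'top':((210,320),(190,355))}.items():
    a=camera(n)['img'][r[0]:r[1],q[0]:q[1],::-1]
    o.append(cv2.resize(a,(435,290),interpolation=cv2.INTER_CUBIC))
cv2.imwrite('pics/m2.png',np.vstack(o))
E
```

```text
time: 17.8
tool_pos: [506.8, 81.6, 250.6]
tool_rot: [[-0.133, 0.991, 0.004], [0.991, 0.133, 0.002], [0.001, 0.005, -1.0]]
contact_force: [0.1, -0.5, -0.4]
gripper_width: 0.1
grasp_force: 0.0
time: 18.8
tool_pos: [458.0, 437.9, 246.7]
tool_rot: [[-0.133, 0.991, -0.0], [0.991, 0.133, -0.001], [-0.001, -0.0, -1.0]]
contact_force: [-0.4, 0.6, 0.5]
gripper_width: -0.3
grasp_force: 0.0
```

View pics/m2.png

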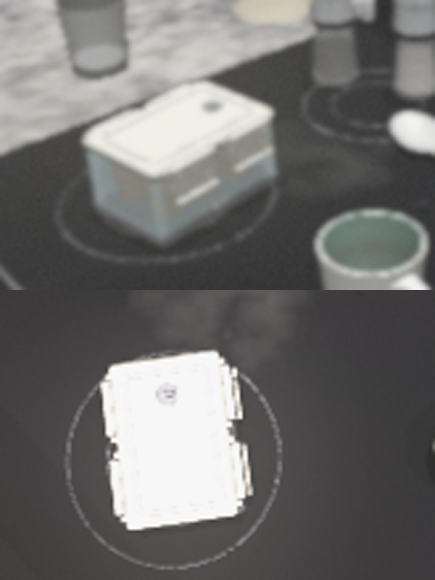

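The side view shows both right clips flat against the wall, lips at about (197,190) and (255,160). The top view shows only narrow closed clip edges on all four positions, with the box still on its ring.

```bash
python3 -c "from cell import *;print(sign_off())"
```

```text
the job is handed in; nothing more can be done
None
```

All four clips are folded down and lie flat against the box walls; each gave way with a clear drop in force as it snapped. The box stands about where it was, no bystanders were touched, and I handed the job in at about 19 s.

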